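Rock a jammed railing post out of its weld jig

TASK

The steel post with the short side branch is jammed between the two seized cheeks of its welding jig. Rock it from side to side, towards one cheek and then the other, until both cheeks have been driven back, lift it straight out and stand it upright in the aluminium tray. Leave the plain post in the other jig alone.

Things in the scene. Friction and masses are not known exactly. Their poses are not given: they have to be found in the camera images.
- branched_post: Loose welded steel post, 0.4 kg, 130 mm tall: 40 x 40 x 6 mm foot plate and an upright 30 mm round tube, to be gripped near the top. A 20 mm branch tube points along its +x, its axis 72 mm above the underside, its end 55 mm from the post's axis. Origin: centre of the underside; z runs up the tube. Starts upright at the centre of the jig, 16 mm above the table, axes parallel to the jig's.
- jig: Fixed jig, 100 (x) by 170 mm (y), origin centre of underside, on the table. A cheek on its +y and one on its -y side almost touch the tube and overhang the foot plate: a straight pull stops after 7 mm. The foot rests on a 14 mm wide ridge along x. Leaning the post about it towards a cheek (8 N at the top) drives the cheek back: 8 degrees is enough, about 13 reaches its stop.
- cheek_left (a joint): Steel cheek on the jig's +y side, 29 to 68 mm above the table, its end plate to 70 mm. Value 0 at the start, face 15.5 mm from the jig's centre; grows as it slides outward, up to 0.0085 m, against 15 N of dry friction; it stays where it is left. At 0.005 or more the foot plate can pass it.
- cheek_right (a joint): The same cheek on the jig's -y side; its value grows towards -y.
- tray: Fixed open aluminium tray, 170 mm (its x) by 140 mm (its y), rim 18 mm above the table, walls 4 mm. Origin: centre of its underside. Its inner floor lies 4 mm above the table. Empty.
- plain_post: Bystander: the same post without a branch, standing in a second jig of the same look (its cheeks do not move). Loose, 130 mm tall, origin at the centre of the underside of its foot plate, 16 mm above the table, so its top is 146 mm above the table: carry the other post over or round it. Leave it alone.
Not all that is in view belongs to the job. Leave any yellow look-alike of the branched_post alone.

How it is judged:
By the outcome, as a careful person would: the job done as asked, in the order asked, and still so for the second after the job is handed in, with the robot touching nothing.
It also fails if it takes over 51 s, if anything falls off the work surface, if the arm or the gripper's body presses on something with over 40 N, if the wrist force passes 120 N, or if a joint passes its speed limit or range.

ROBOT

A 6-joint arm with a two-finger parallel gripper is mounted at the origin on the work surface. World frame = base frame: x ahead of the robot, y to its left, z up, the work surface at z = 0. Lengths are in mm, angles in rad, forces in N, time in s.
With the tool pointing down it reaches from about 400 to 925 mm from the base axis. Payload 12.5 kg.
Tool frame: the origin (TCP) lies midway between the tips of the shut fingers; the grasp point (between the pads) lies 19 mm behind it; z points along the fingers, y is the direction in which the jaws open and shut (so a half turn about z gives the same grasp; the last joint's range is limited). The gripper opens to 95 mm and grips with 3 to 60 N. Pads are 20 mm wide; open, the fingers measure 119 mm over their backs; the gripper's body (75 mm by 180 mm) begins 59 mm behind the grasp point.
Start: joints at [-1.267, 0.491, 1.559, -0, 1.092, -0.106], TCP at [249.04, -573.259, 214.661] pointing down, gripper open.
Joint ranges: [-3.1, 3.1], [-0.84, 2.19], [0.05, 2.79], [-1.13, 4.28], [0.06, 2.93], [-2.69, 2.69]. Speed limits (rad/s): [2.22, 2.22, 2.79, 3.14, 3.14, 3.14].

INTERFACE

Orientations are given as [roll, pitch, yaw] about the fixed x, y, z axes, in that order (R = Rz(yaw) Ry(pitch) Rx(roll)).
In Python, from cell import env gives the robot as it stands.
- The arm moves only by the tool drive_tool, never from a script. Its argument "increments" is a list of rows, each a list of 2 entries, a list of its own where there are three numbers: the shift along the tool's x, y, z as a fraction of full scale, then the turn, a rotation vector about the tool's x, y, z as a fraction of full scale. In form: [[[x, y, z], [ax, ay, az]], ...]. A call has 1 to 5 rows; each row shifts and turns the commanded pose from where the row before left it, along the tool's axes as they then stand; what a row does not reach is not made up. Full scale, the value 1, is 30 mm for a shift and 0.08 rad for a turn. A row lasts 1/12 s, in which the tool goes at most 41.7 mm and 7.16 degrees, less where a joint would pass 70% of its speed; a pose out of reach is approached as far as the arm can. A call with a number of a shift or a turn outside -1 to 1 is refused whole. A call with a gripper value outside its range is refused whole. "jaw" is the opening, from -1 (shut) to 1 (fully open), so that 0 is half open, set as the call begins (left out, the last holds). The fingers move at their own pace and stop on an object; the grip force is fixed at half the most. Time passes only in rows, so rows that do not move let the fingers close. It gives the time, the measured TCP pose, the force and the opening at its end, in the units of the state.
- env.state(): the state, without advancing time (a new reading comes with each control period).
- env.read_camera(name): name is "side" or "top"; returns a dict with "pixels" (384x512x3 uint8, blue, green, red), "vertical_fov" (degrees; the focal length in pixels is half the picture's height over the tangent of half this angle, whatever the lens; pixels are square), "cx", "cy" (the principal point, pixels), "k1" (the pictures are not rectified: a ray, as slopes to the right and down, at radius r is drawn at 1 + k1 r^2 times it, then the intrinsics apply), "world_to_cam" (4x4, takes a point from world to camera coordinates). Camera axes: x right, y down, z forward; pixel columns grow to the right and rows downward; lengths in mm; the calibration is good to about 2 mm. A picture is of the moment at which its call begins. There is no depth.
- env.job_done(): hands the job in, once; it reports no verdict.
Trained networks look in a picture, given as the dict that the camera call returned (one of the last four; its "shot" number tells which), for a name from the list of things; names that differ only in an ending like _2 or _b are one class to them, and where a whole thing is asked for, a point or a joint stands for the part that bears it (a point fixed in the world has none). Each returns a list of dicts, best first, with "score" (0 to 1); they miss things now and then, are a little off and sometimes report something else, mostly with a low value. They report only what shows in the picture. A call takes as long as a camera call. They do not tell look-alikes from the thing itself.
- env.boxes_of(target, picture): "point" ([x, y, z] in mm, in world coordinates, good to about 4 mm: the middle of the surface that is visible of it).
- env.tip_of(target, picture): "point" ([x, y, z] in mm, in world coordinates, good to about 4 mm: a listed point, or the origin of a listed thing).
The state is a dict: "t": time; "joints": joint angles; "qvel": joint speeds; "tau": joint torques, N m; "eef_pos": TCP position; "tcp_rot": TCP orientation; "ft_force": force on the tool from outside, world axes, zero at the start; "moment": the same for the moment, N m; "opening": opening from 0.0 (shut) to 1.0 (fully open).
Only numpy, scipy, OpenCV 4.12 (cv2) and the standard library are available. Lean on these libraries where they do the work, as an engineer would, in place of code of your own. Each camera call takes 0.05 s, during which the arm holds its last target.

## Working session

There is one attempt and no reset: what is moved stays moved. The work goes in short steps, Python scripts to look and compute and a tool call to move; the robot and the scene stay as the last step left them, time stands still between calls to the robot, and variables do not carry over. Pictures are saved under pics/ and viewed, and the job is handed in when it is done.

Besides the shell and the picture viewer there is one more tool, called after ">>>" as name(argument=value, ...), one argument or row to a line, values as JSON. drive_tool: Moves the arm, as the interface text tells. Its arguments: {"type":"object","properties":{"increments":{"type":"array","items":{"type":"array"}},"jaw":{"type":"number"}},"required":["increments"]}

```bash
ls; mkdir -p pics; cat > h.py <<'E'
import numpy as np, cv2
from cell import env
def K(c):
    h,w=c['pixels'].shape[:2]; f=h/2/np.tan(np.radians(c['vertical_fov'])/2)
    return np.array([[f,0,c['cx']],[0,f,c['cy']],[0,0,1]]),np.array([c['k1'],0,0,0,0.])
def proj(c,P):
    M=np.array(c['world_to_cam']);k,d=K(c)
    return cv2.projectPoints(np.float64(P).reshape(-1,1,3),cv2.Rodrigues(M[:3,:3])[0],M[:3,3],k,d)[0].reshape(-1,2)
def ray(c,uv):
    M=np.array(c['world_to_cam']);k,d=K(c)
    n=cv2.undistortPoints(np.float64(uv).reshape(-1,1,2),k,d).reshape(-1,2)
    R=M[:3,:3];o=-R.T@M[:3,3]
    return o,(np.c_[n,np.ones(len(n))]@R)
def onz(c,uv,z):
    o,d=ray(c,uv); return o+d*((z-o[2])/d[:,2])[:,None]
E
python3 - <<'E'
from h import *
for n in('top','side'):
    c=env.read_camera(n); cv2.imwrite(f'pics/{n}0.png',c['pixels'])
    print(n,c['vertical_fov'],c['k1'],np.round(c['world_to_cam'],3).tolist())
    for t in('branched_post','jig','cheek_left','cheek_right','tray','plain_post'):
        for f in('boxes_of','tip_of'):
            try: print(t,f,[(np.round(r['point'],0).tolist(),round(r['score'],2)) for r in getattr(env,f)(t,c)])
            except Exception as e: print(t,f,e)
print(env.state())
E
```

```text
pics
top 46.19161847478049 -0.15387099526390097 [[-0.014, -1.0, -0.007, -15.651], [-0.997, 0.015, -0.073, 478.25], [0.073, 0.006, -0.997, 943.541], [0.0, 0.0, 0.0, 1.0]]
branched_post boxes_of [([356.0, -316.0, 82.0], 0.83), ([502.0, -261.0, 96.0], 0.6)]
branched_post tip_of [([360.0, -323.0, 1.0], 0.93), ([499.0, -264.0, 16.0], 0.81)]
jig boxes_of [([490.0, -249.0, 13.0], 0.7)]
jig tip_of [([500.0, -268.0, -2.0], 0.76)]
cheek_left boxes_of [([493.0, -226.0, 71.0], 0.63)]
cheek_left tip_of it knows: branched_post, jig, plain_post, tray
cheek_right boxes_of [([504.0, -310.0, 68.0], 0.6)]
cheek_right tip_of it knows: branched_post, jig, plain_post, tray
tray boxes_of [([469.0, 258.0, 4.0], 0.87)]
tray tip_of [([469.0, 259.0, 0.0], 0.88)]
plain_post boxes_of [([474.0, -2.0, 146.0], 0.53)]
plain_post tip_of [([478.0, -0.0, 13.0], 0.79)]
side 52.534018337529986 -0.12617154917247883 [[-0.95, -0.311, 0.013, 449.245], [-0.242, 0.713, -0.658, 158.759], [0.196, -0.628, -0.753, 894.649], [0.0, 0.0, 0.0, 1.0]]
branched_post boxes_of [([499.0, -251.0, 99.0], 0.93), ([360.0, -313.0, 75.0], 0.61)]

[... 535 characters left out ...]
0.68)]
plain_post tip_of [([479.0, 0.0, 19.0], 0.94)]
{'t': 1.1, 'joints': array([-1.26660987e+00,  4.90882969e-01,  1.55889441e+00, -1.50850213e-05,
        1.09170695e+00, -1.05599431e-01]), 'qvel': array([ 0.00049897, -0.00031059,  0.00044814, -0.00280847, -0.00100722,
        0.00085731]), 'tau': array([ 1.46212983e-04, -6.12478065e+01, -2.58426511e+01,  6.93853456e-02,
        4.45937051e-02,  8.46973103e-05]), 'eef_pos': array([ 249.03121759, -573.26303398,  214.67345744]), 'tcp_rot': array([3.14148634e+00, 2.47313635e-05, 4.09792836e-01]), 'ft_force': array([-0.32206298,  0.09372131,  1.28685407]), 'moment': array([ 0.04662713, -0.0790736 ,  0.0271241 ]), 'opening': 1.000222978832779}
```

```bash
python3 - <<'E'
import cv2
for n,(x,y,w,h) in {'top':(200,150,300,225),'side':(200,80,300,225)}.items():
    i=cv2.imread(f'pics/{n}0.png')
    cv2.imwrite(f'pics/{n}0z.png',cv2.resize(i,(800,600),interpolation=cv2.INTER_CUBIC))
E
```

```text
(no output)
```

View pics/top0.png

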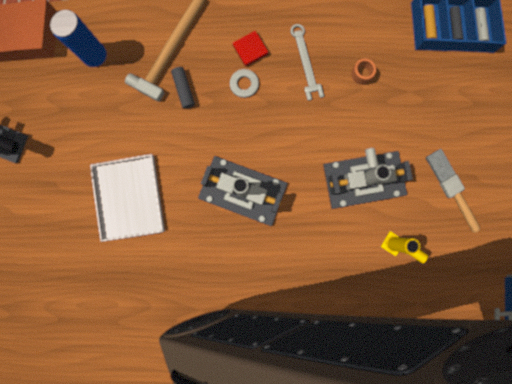

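View pics/side0.png

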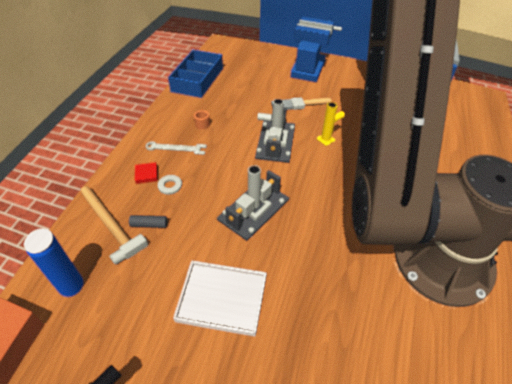

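The top view shows the grey branched post at about (384,172) in its jig, with its branch pointing up-left. The plain post is at (241,186), the tray at (128,198), and the yellow look-alike at (405,245). Next I'll zoom in for the jig and tray yaw.

```bash
python3 - <<'E'
import cv2
i=cv2.imread('pics/top0.png')
cv2.imwrite('pics/tz.png',cv2.resize(i[140:220,315:421],(795,600),interpolation=cv2.INTER_CUBIC))
cv2.imwrite('pics/tz2.png',cv2.resize(i[145:250,80:185],(600,600),interpolation=cv2.INTER_CUBIC))
i=cv2.imread('pics/side0.png')
cv2.imwrite('pics/sz.png',cv2.resize(i[85:170,240:345],(741,600),interpolation=cv2.INTER_CUBIC))
E
```

```text
(no output)
```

View pics/tz.png

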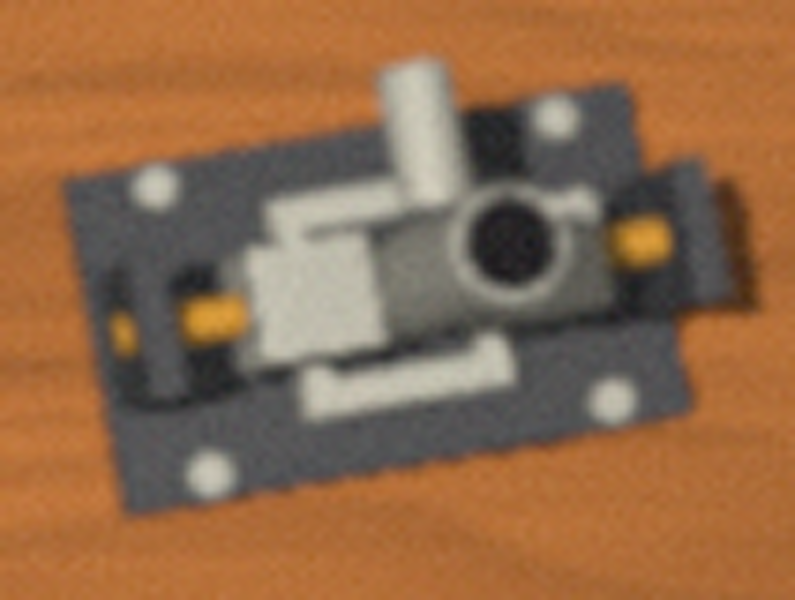

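View pics/tz2.png

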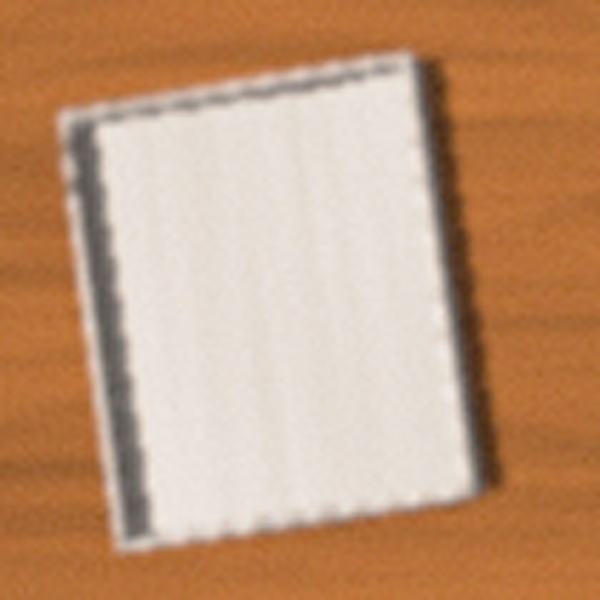

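View pics/sz.png

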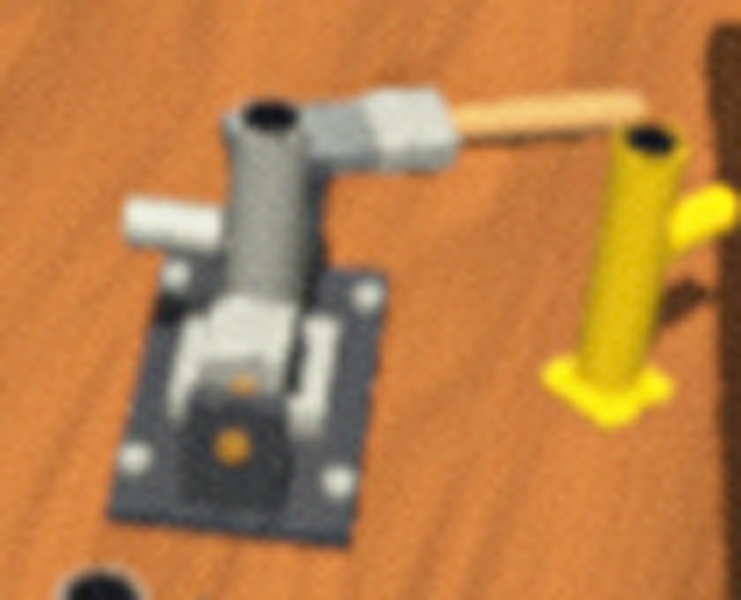

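```bash
python3 - <<'E'
from h import *
c=env.read_camera('top'); s=env.read_camera('side')
pl=np.array([[68,180],[628,85],[690,408],[128,515]])/7.5-.5*0+[315,140]
P=onz(c,pl,8); print(P.round(1).tolist(),P.mean(0))
for a,b in((0,1),(3,2),(3,0),(2,1)): d=P[b]-P[a];print(np.linalg.norm(d),np.degrees(np.arctan2(d[1],d[0])))
print('topcen',onz(c,[[315+510/7.5,140+243/7.5]],146), onz(s,[[240+271/7.06,85+118/7.06]],146))
b=onz(c,[[315+432/7.5,140+190/7.5],[315+415/7.5,140+70/7.5]],98-10+6);print('branch',b,np.degrees(np.arctan2(*(b[1]-b[0])[1::-1])))
t=np.array([[60,112],[412,52],[490,492],[120,548]])/(600/105)+[80,145]
P=onz(c,t,18);print('tray',P.round(1).tolist(),P.mean(0))
for a,b in((0,1),(3,2),(3,0),(2,1)): d=P[b]-P[a];print(np.linalg.norm(d),np.degrees(np.arctan2(d[1],d[0])))
def ch(nm,x,y,yaw):
  R=lambda x0:0
print(env.state()['t'])
E
```

```text
[[534.0, -177.2, 8.0], [560.4, -344.5, 8.0], [465.0, -359.2, 8.0], [436.8, -192.1, 8.0]] [ 499.07271212 -268.24287226    8.        ]
169.3269027567238 -81.04408946062424
169.4742209001015 -80.40477208156015
98.37234949362126 8.664702301505045
96.48077571850665 8.740214375970552
topcen [[ 498.89859292 -267.14751967  146.        ]] [[ 499.13114355 -265.07961057  146.        ]]
branch [[ 519.02436225 -261.48929342   94.        ]
 [ 551.28667908 -258.16480196   94.        ]] 5.883315766431835
tray [[540.2, 333.7, 18.0], [560.3, 195.6, 18.0], [393.7, 165.6, 18.0], [373.4, 308.4, 18.0]] [466.9074519  250.83129922  18.        ]
139.6397238782244 -81.72661871723206
144.26074988637706 -81.93098259941821
168.69024559296187 8.632113625747492
169.2966762686794 10.194788920375169
1.2
```

```bash
cat >> h.py <<'E'
from scipy.spatial.transform import Rotation as Ro
YAW=0.155; JX=np.array([np.cos(YAW),np.sin(YAW),0]); JY=np.array([-np.sin(YAW),np.cos(YAW),0])
def plan(waypts,show=True):
    """waypts: list of (pos, Rotation, n rows) from measured pose"""
    s=env.state(); p=np.array(s['eef_pos']);R=Ro.from_euler('xyz',s['tcp_rot'])
    for q,Rt,n in waypts:
        q=np.array(q,float); rv=(R.inv()*Rt).as_rotvec(); p0=p.copy();R0=R
        for i in range(n):
            pn=p0+(q-p0)*(i+1)/n; Rn=R0*Ro.from_rotvec(rv*(i+1)/n)
            a=R.inv().apply(pn-p)/30; w=(R.inv()*Rn).as_rotvec()/.08
            print([np.round(a,3).tolist(),np.round(w,3).tolist()]); p,R=pn,Rn
DOWN=Ro.from_euler('xyz',[np.pi,0,YAW])
def st():
    s=env.state(); print(round(s['t'],2),np.round(s['eef_pos'],1),np.round(s['tcp_rot'],3),np.round(s['ft_force'],1),round(s['opening'],3),np.round(s['joints'],2))
E
python3 - <<'E'
from h import *
plan([([499,-266.5,214],DOWN,15)])
E
```

```text
[[0.781, -0.404, 0.001], [0.0, -0.0, 0.212]]
[[0.774, -0.417, 0.001], [0.0, -0.0, 0.212]]
[[0.767, -0.43, 0.001], [0.0, -0.0, 0.212]]
[[0.759, -0.443, 0.001], [0.0, -0.0, 0.212]]
[[0.752, -0.456, 0.001], [0.0, -0.0, 0.212]]
[[0.744, -0.469, 0.001], [0.0, -0.0, 0.212]]
[[0.736, -0.481, 0.001], [0.0, -0.0, 0.212]]
[[0.728, -0.494, 0.001], [0.0, -0.0, 0.212]]
[[0.719, -0.506, 0.001], [0.0, -0.0, 0.212]]
[[0.71, -0.518, 0.001], [0.0, -0.0, 0.212]]
[[0.702, -0.53, 0.001], [0.0, -0.0, 0.212]]
[[0.692, -0.542, 0.001], [0.0, -0.0, 0.212]]
[[0.683, -0.554, 0.001], [0.0, -0.0, 0.212]]
[[0.674, -0.565, 0.002], [0.0, -0.0, 0.212]]
[[0.664, -0.577, 0.002], [0.0, -0.0, 0.212]]
```

>>> drive_tool(
  increments=[
    [[0.78,-0.4,0],[0,0,0.21]],
    [[0.77,-0.42,0],[0,0,0.21]],
    [[0.77,-0.43,0],[0,0,0.21]],
    [[0.76,-0.44,0],[0,0,0.21]],
    [[0.75,-0.46,0],[0,0,0.21]],
  ],
  jaw=0.3,
)

```text
t: 1.62
eef_pos: [332.8, -470.1, 214.7]
tcp_rot: [3.141, -0.0, 0.325]
ft_force: [0.3, -0.7, -0.8]
opening: 0.708
```

>>> drive_tool(
  increments=[
    [[0.74,-0.47,0],[0,0,0.21]],
    [[0.74,-0.48,0],[0,0,0.21]],
    [[0.73,-0.49,0],[0,0,0.21]],
    [[0.72,-0.51,0],[0,0,0.21]],
    [[0.71,-0.52,0],[0,0,0.21]],
  ],
)

```text
t: 2.03
eef_pos: [416.2, -367.5, 214.7]
tcp_rot: [3.141, -0.0, 0.241]
ft_force: [0.4, -0.2, -0.3]
opening: 0.653
```

>>> drive_tool(
  increments=[
    [[0.7,-0.53,0],[0,0,0.21]],
    [[0.69,-0.54,0],[0,0,0.21]],
    [[0.68,-0.55,0],[0,0,0.21]],
    [[0.67,-0.57,0],[0,0,0.21]],
    [[0,0,0],[0,0,0]],
  ],
)

```text
t: 2.45
eef_pos: [483.6, -283.9, 214.8]
tcp_rot: [-3.141, -0.001, 0.176]
ft_force: [-0.1, 0.2, -0.6]
opening: 0.648
```

```bash
python3 - <<'E'
from h import *
c=env.read_camera('top'); s=env.read_camera('side'); cv2.imwrite('pics/t1.png',c['pixels']);
x=cv2.resize(s['pixels'][20:170,200:400],(800,600),interpolation=cv2.INTER_CUBIC);cv2.imwrite('pics/s1.png',x)
st()
plan([([499,-266.5,214],DOWN,1),([499,-266.5,111],DOWN,8)])
E
```

```text
2.55 [ 482.  -286.2  214.6] [3.141 0.    0.177] [ 0.5 -0.   0.3] 0.65 [-0.65  0.4   1.72 -0.    1.02  0.74]
[[0.674, -0.548, 0.021], [0.003, 0.001, 0.273]]
[[-0.0, -0.0, 0.429], [-0.0, -0.0, -0.0]]
[[-0.0, -0.0, 0.429], [-0.0, -0.0, -0.0]]
[[-0.0, -0.0, 0.429], [-0.0, -0.0, -0.0]]
[[-0.0, -0.0, 0.429], [-0.0, -0.0, -0.0]]
[[-0.0, -0.0, 0.429], [-0.0, -0.0, -0.0]]
[[-0.0, -0.0, 0.429], [-0.0, -0.0, -0.0]]
[[-0.0, -0.0, 0.429], [-0.0, -0.0, -0.0]]
[[-0.0, -0.0, 0.429], [-0.0, -0.0, -0.0]]
```

View pics/s1.png

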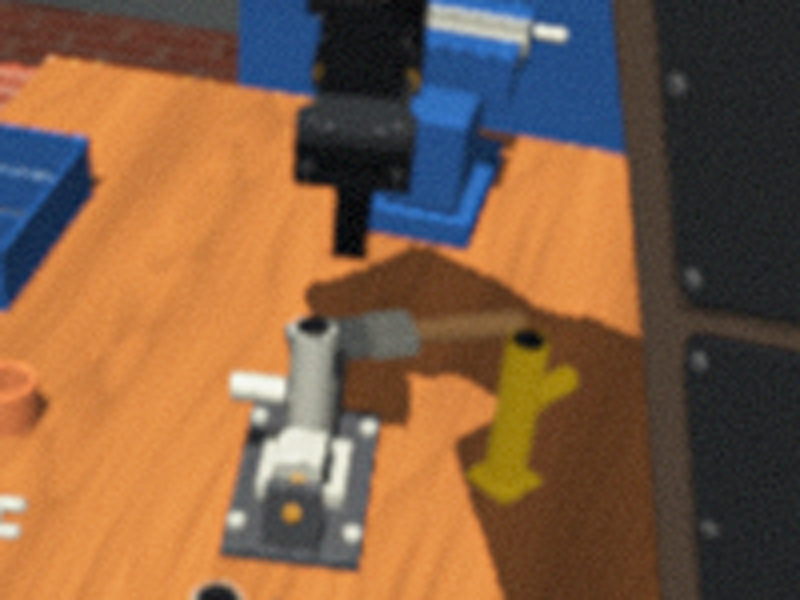

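The side view shows the open gripper behind and above the grey post, whose top is at about (315,325), with clear air down to it. Next I'll centre over the post and descend.

>>> drive_tool(
  increments=[
    [[0.67,-0.55,0],[0,0,0.27]],
    [[0,0,0.4],[0,0,0]],
    [[0,0,0.4],[0,0,0]],
    [[0,0,0.4],[0,0,0]],
    [[0,0,0],[0,0,0]],
  ],
)

```text
t: 2.97
eef_pos: [497.3, -267.5, 176.8]
tcp_rot: [-3.14, 0.002, 0.152]
ft_force: [-0.4, 0.1, -0.7]
opening: 0.65
```

```bash
python3 - <<'E'
from h import *
st()
plan([([499,-266.5,111],DOWN,4)])
E
```

```text
2.97 [ 497.3 -267.5  176.8] [-3.14e+00  2.00e-03  1.52e-01] [-0.4  0.1 -0.7] 0.65 [-0.61  0.45  1.75 -0.    0.94  0.81]
[[0.017, -0.005, 0.548], [-0.006, 0.008, -0.008]]
[[0.016, -0.005, 0.548], [-0.006, 0.008, -0.008]]
[[0.016, -0.005, 0.548], [-0.006, 0.008, -0.008]]
[[0.016, -0.005, 0.548], [-0.006, 0.008, -0.008]]
```

>>> drive_tool(
  increments=[
    [[0.03,-0.01,0.55],[0,0,0]],
    [[0.02,0,0.55],[0,0,0]],
    [[0,0,0.54],[0,0,0]],
    [[0,0,0.48],[0,0,0]],
    [[0,0,0],[0,0,0]],
  ],
)

```text
t: 3.38
eef_pos: [498.8, -266.8, 113.3]
tcp_rot: [-3.139, 0.002, 0.152]
ft_force: [0.5, 0.3, -0.1]
opening: 0.649
```

```bash
python3 - <<'E'
from h import *
c=env.read_camera('top'); s=env.read_camera('side')
cv2.imwrite('pics/s2.png',cv2.resize(s['pixels'][60:180,210:370],(800,600),interpolation=cv2.INTER_CUBIC))
cv2.imwrite('pics/t2.png',cv2.resize(c['pixels'][110:230,300:460],(800,600),interpolation=cv2.INTER_CUBIC))
st()
plan([([499,-266.5,111],DOWN,1)])
E
```

```text
3.48 [ 499.9 -267.2  115.6] [3.142 0.    0.152] [-0.1  0.2 -0.1] 0.65 [-0.61  0.53  1.81 -0.    0.81  0.81]
[[-0.025, -0.028, 0.152], [0.001, 0.002, -0.033]]
```

View pics/s2.png

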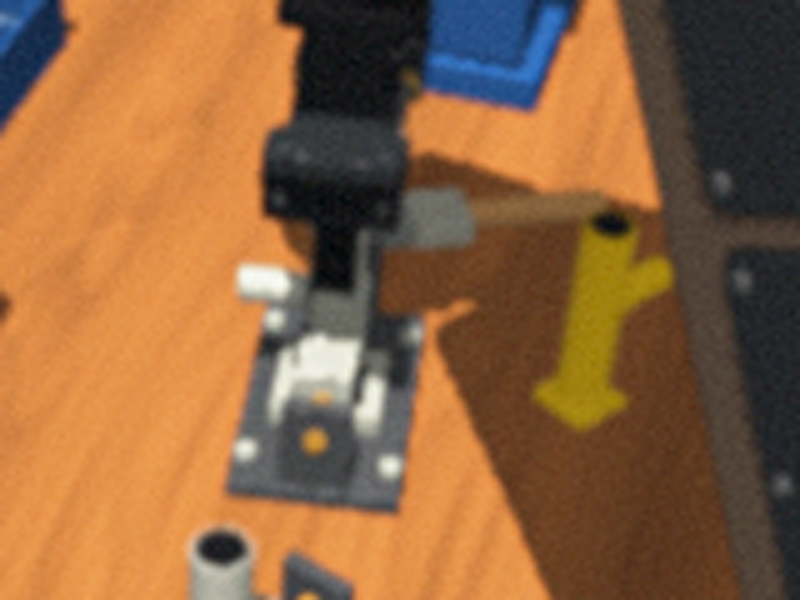

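The side view shows the front finger at (335,260) in front of the tube top and above the cheek. Next I'll lower slightly and close.

>>> drive_tool(
  increments=[
    [[-0.02,-0.02,0.1],[0,0,-0.03]],
    [[0,0,0],[0,0,0]],
  ],
)

```text
t: 3.65
eef_pos: [499.4, -266.3, 112.7]
tcp_rot: [3.141, -0.001, 0.155]
ft_force: [-0.6, 0.4, -0.2]
opening: 0.65
```

>>> drive_tool(
  increments=[
    [[0,0,0],[0,0,0]],
    [[0,0,0],[0,0,0]],
    [[0,0,0],[0,0,0]],
    [[0,0,0],[0,0,0]],
    [[0,0,0],[0,0,0]],
  ],
  jaw=-1,
)

```text
t: 4.07
eef_pos: [499.4, -266.0, 112.2]
tcp_rot: [3.141, -0.0, 0.155]
ft_force: [-0.7, -0.0, -0.4]
opening: 0.357
```

>>> drive_tool(
  increments=[
    [[0,0,0],[0,0,0]],
    [[0,0,0],[0,0,0]],
    [[0,0,0],[0,0,0]],
  ],
)

```text
t: 4.32
eef_pos: [499.4, -266.1, 112.1]
tcp_rot: [3.141, -0.0, 0.155]
ft_force: [0.5, -1.2, 1.0]
opening: 0.307
```

```bash
cat >> h.py <<'E'
def lean(th,zt,base,yc,n):
    """pose of TCP for post leaning th (toward +jigy positive); zt=TCP height upright"""
    sg=np.sign(th) if th else 1
    a=abs(th); y0,z0=-7,zt-16
    y=y0*np.cos(a)+z0*np.sin(a)+7; z=-y0*np.sin(a)+z0*np.cos(a)+16
    pos=np.array([base[0],base[1],0])+JY*(sg*y+yc)+[0,0,z]
    return (pos,Ro.from_rotvec(-JX*th)*DOWN,n)
E
python3 - <<'E'
from h import *
st()
s=env.state();p=s['eef_pos']
w=[lean(np.radians(a),p[2],p,0,1) for a in (3,6,9,11)]
plan(w)
E
```

```text
4.32 [ 499.4 -266.1  112.1] [ 3.141 -0.     0.155] [ 0.5 -1.2  1. ] 0.307 [-0.61  0.53  1.81 -0.    0.8   0.81]
[[0.0, -0.168, -0.008], [-0.65, -0.003, 0.005]]
[[0.0, -0.168, -0.008], [-0.654, 0.0, -0.0]]
[[-0.0, -0.168, -0.008], [-0.654, 0.0, 0.0]]
[[0.0, -0.112, -0.006], [-0.436, -0.0, -0.0]]
```

Gripped: the opening matches 30 mm and the side force is low. Rocking towards +y first.

>>> drive_tool(
  increments=[
    [[0,-0.17,-0.01],[-0.65,0,0]],
    [[0,-0.17,-0.01],[-0.65,0,0]],
    [[0,0,0],[0,0,0]],
  ],
)

```text
t: 4.57
eef_pos: [498.4, -256.5, 113.1]
tcp_rot: [3.031, -0.002, 0.157]
ft_force: [-0.5, -12.9, -3.1]
opening: 0.314
```

>>> drive_tool(
  increments=[
    [[0,-0.17,-0.01],[-0.65,0,0]],
    [[0,-0.11,-0.01],[-0.44,0,0]],
    [[0,0,0],[0,0,0]],
    [[0,0,0],[0,0,0]],
  ],
)

```text
t: 4.9
eef_pos: [497.9, -249.0, 113.0]
tcp_rot: [2.946, -0.003, 0.157]
ft_force: [1.8, -9.4, 3.4]
opening: 0.311
```

```bash
python3 - <<'E'
from h import *
c=env.read_camera('top'); s=env.read_camera('side')
cv2.imwrite('pics/s3.png',cv2.resize(s['pixels'][60:180,210:370],(800,600),interpolation=cv2.INTER_CUBIC))
cv2.imwrite('pics/t3.png',cv2.resize(c['pixels'][110:230,300:460],(800,600),interpolation=cv2.INTER_CUBIC))
st()
p=[499.4,-266.1,112.1]
w=[lean(np.radians(a),p[2],p,0,1) for a in (11,7,3.5,0,-3,-6,-9,-11)]
plan(w)
E
```

```text
5.0 [ 497.8 -249.1  113. ] [ 2.947 -0.003  0.156] [ 1.7 -8.3  3.3] 0.312 [-0.51  0.49  1.91 -0.26  0.63  1.11]
[[-0.036, -0.056, 0.035], [0.037, -0.039, 0.01]]
[[-0.0, 0.223, 0.024], [0.873, -0.0, 0.0]]
[[0.0, 0.195, 0.02], [0.764, 0.0, -0.0]]
[[0.0, 0.195, 0.02], [0.764, 0.0, 0.0]]
[[-0.0, 0.168, -0.008], [0.654, 0.0, -0.0]]
[[0.0, 0.168, -0.008], [0.654, -0.0, 0.0]]
[[0.0, 0.168, -0.008], [0.654, -0.0, -0.0]]
[[-0.0, 0.112, -0.006], [0.436, 0.0, 0.0]]
```

View pics/s3.png

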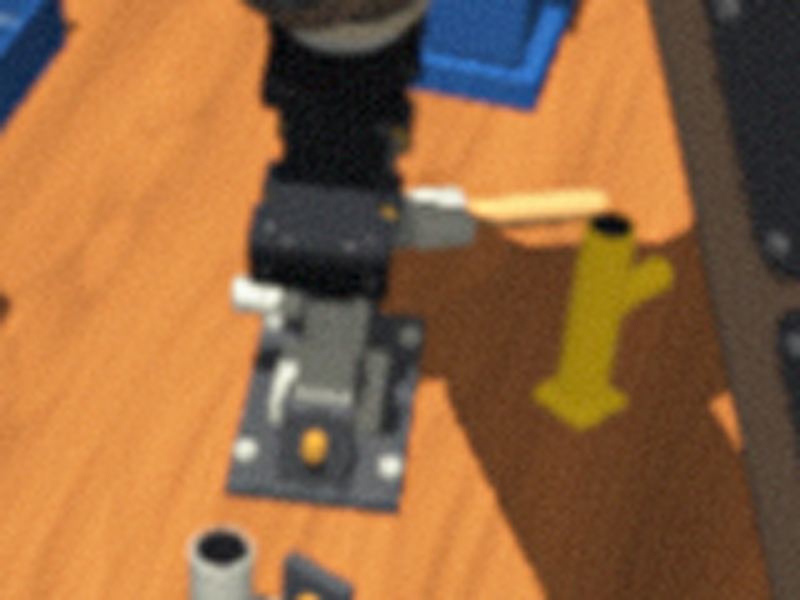

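View pics/t3.png

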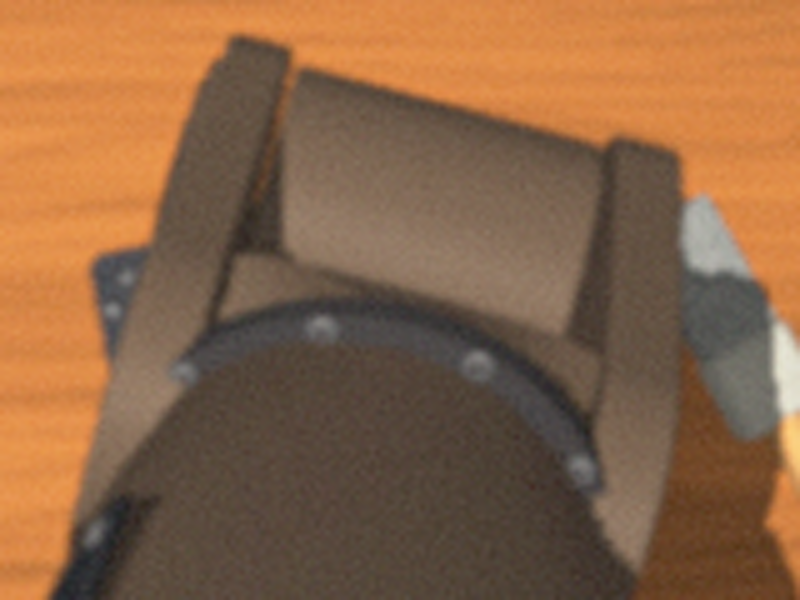

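The side view shows the post leaning towards the camera and the left cheek, near (325,385), pushed close to its end plate. Tool tilt is 11.1° with about 9 N of force. Now the other way.

>>> drive_tool(
  increments=[
    [[0,0.22,0.02],[0.87,0,0]],
    [[0,0.2,0.02],[0.76,0,0]],
    [[0,0.2,0.02],[0.76,0,0]],
    [[0,0,0],[0,0,0]],
    [[0,0,0],[0,0,0]],
  ],
)

```text
t: 5.42
eef_pos: [499.2, -266.5, 112.2]
tcp_rot: [3.141, 0.0, 0.154]
ft_force: [0.4, -0.1, -2.5]
opening: 0.31
```

```bash
python3 - <<'E'
from h import *
st()
p=[499.4,-266.1,112.1]
w=[lean(np.radians(a),p[2],p,0,1) for a in (-3,-6,-9,-11.5)]
plan(w)
E
```

```text
5.42 [ 499.2 -266.5  112.2] [3.141 0.    0.154] [ 0.4 -0.1 -2.5] 0.31 [-0.61  0.53  1.81 -0.    0.8   0.81]
[[0.007, 0.156, -0.005], [0.666, 0.001, -0.016]]
[[0.0, 0.168, -0.008], [0.654, -0.0, 0.0]]
[[0.0, 0.168, -0.008], [0.654, -0.0, -0.0]]
[[-0.0, 0.14, -0.007], [0.545, 0.0, -0.0]]
```

>>> drive_tool(
  increments=[
    [[0,0.16,-0.01],[0.65,0,0]],
    [[0,0.17,-0.01],[0.65,0,0]],
    [[0,0,0],[0,0,0]],
  ],
)

```text
t: 5.67
eef_pos: [500.4, -275.3, 112.5]
tcp_rot: [-3.034, 0.002, 0.155]
ft_force: [-0.3, 8.2, 3.9]
opening: 0.31
```

>>> drive_tool(
  increments=[
    [[0,0.17,-0.01],[0.65,0,0]],
    [[0,0.14,-0.01],[0.54,0,0]],
    [[0,0,0],[0,0,0]],
    [[0,0,0],[0,0,0]],
  ],
)

```text
t: 6.0
eef_pos: [501.8, -283.6, 111.9]
tcp_rot: [-2.942, 0.002, 0.155]
ft_force: [-0.0, 4.8, 2.1]
opening: 0.316
```

```bash
python3 - <<'E'
from h import *
s=env.read_camera('side')
cv2.imwrite('pics/s4.png',cv2.resize(s['pixels'][60:180,210:370],(800,600),interpolation=cv2.INTER_CUBIC))
st()
p=[499.4,-266.1,112.1]
w=[lean(np.radians(a),p[2],p,0,1) for a in (-8,-4,0)]
plan(w)
E
```

```text
6.05 [ 501.7 -283.5  111.9] [-2.943e+00  2.000e-03  1.550e-01] [-0.4  4.3  0.9] 0.313 [-0.69  0.59  1.7   0.15  1.    0.63]
[[0.013, -0.136, 0.02], [-0.74, 0.027, -0.001]]
[[0.0, -0.223, 0.024], [-0.873, -0.0, 0.0]]
[[0.0, -0.223, 0.024], [-0.873, 0.0, -0.0]]
```

View pics/s4.png

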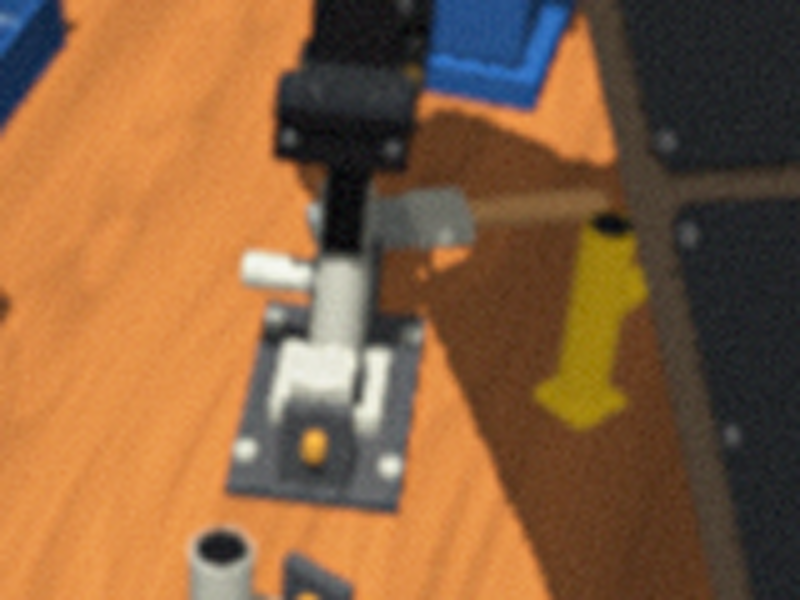

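The side view shows the post leaning away, and the left cheek has stayed back against its end plate near (315,400). Tool tilt is 11.4°. Next I'll return upright and start a gentle lift.

>>> drive_tool(
  increments=[
    [[0,-0.14,0.02],[-0.74,0,0]],
    [[0,-0.22,0.02],[-0.87,0,0]],
    [[0,-0.22,0.02],[-0.87,0,0]],
    [[0,0,0],[0,0,0]],
    [[0,0,0],[0,0,0]],
  ],
)

```text
t: 6.47
eef_pos: [499.6, -266.4, 112.8]
tcp_rot: [-3.141, 0.0, 0.158]
ft_force: [0.1, -0.1, -3.5]
opening: 0.313
```

```bash
python3 - <<'E'
from h import *
s=env.read_camera('side')
cv2.imwrite('pics/s5.png',cv2.resize(s['pixels'][60:180,210:370],(800,600),interpolation=cv2.INTER_CUBIC))
st()
plan([([499.4,-266.3,112.5],DOWN,1)])
for t in('cheek_left','cheek_right'):print(env.boxes_of(t,s))
E
```

```text
6.52 [ 499.8 -267.2  112.8] [-3.141  0.     0.157] [ 0.5 -1.  -3. ] 0.31 [-0.61  0.53  1.81  0.    0.8   0.81]
[[-0.009, -0.031, 0.009], [-0.01, 0.001, 0.02]]
[{'point': [487.5, -218.8, 68.6], 'score': 0.64}]
[]
```

View pics/s5.png

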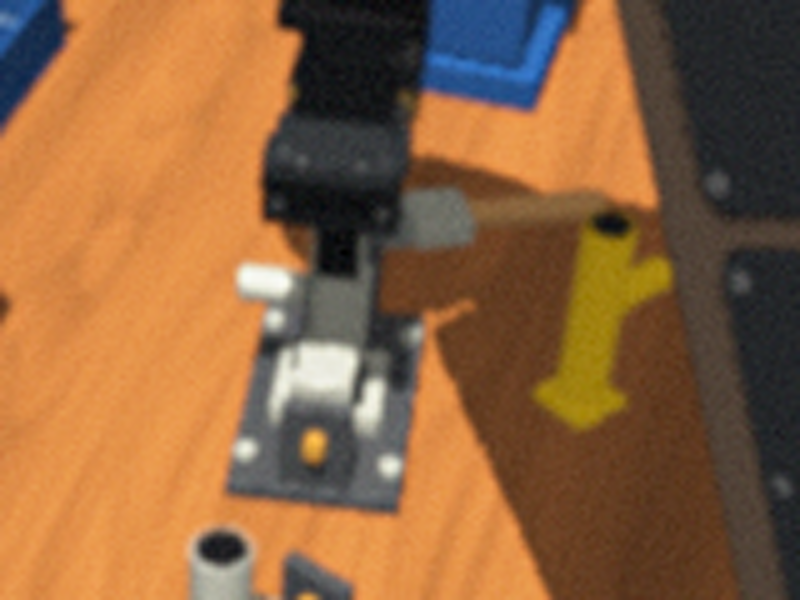

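The left cheek now sits further from the tube, against its end plate near (325,385), and the post is upright. Next a slow lift while watching the force.

>>> drive_tool(
  increments=[
    [[0,0,-0.15],[0,0,0]],
    [[0,0,-0.15],[0,0,0]],
    [[0,0,0],[0,0,0]],
  ],
)

```text
t: 6.87
eef_pos: [499.9, -268.4, 122.6]
tcp_rot: [3.142, -0.001, 0.155]
ft_force: [0.6, -0.1, -4.3]
opening: 0.311
```

>>> drive_tool(
  increments=[
    [[0,0,-0.1],[0,0,0]],
    [[0,0,-0.1],[0,0,0]],
    [[0,0,0],[0,0,0]],
  ],
)

```text
t: 7.12
eef_pos: [499.8, -268.0, 128.3]
tcp_rot: [-3.141, -0.001, 0.155]
ft_force: [0.2, 0.5, -2.7]
opening: 0.312
```

The foot has risen 15 mm with only its weight on the wrist, so it is passing the cheeks. Continuing up.

>>> drive_tool(
  increments=[
    [[0,-0.05,-0.3],[0,0,0]],
    [[0,0,-0.3],[0,0,0]],
    [[0,0,-0.3],[0,0,0]],
    [[0,0,-0.4],[0,0,0]],
    [[0,0,-0.4],[0,0,0]],
  ],
)

```text
t: 7.53
eef_pos: [499.4, -266.2, 180.1]
tcp_rot: [-3.141, -0.0, 0.156]
ft_force: [-0.3, -0.5, -4.0]
opening: 0.309
```

>>> drive_tool(
  increments=[
    [[0,0,-0.6],[0,0,0]],
    [[0,0,-0.8],[0,0,0]],
    [[0,0,-0.8],[0,0,0]],
    [[0,0,-0.8],[0,0,0]],
    [[0,0,-0.3],[0,0,0]],
  ],
)

```text
t: 7.95
eef_pos: [500.0, -266.7, 281.8]
tcp_rot: [3.139, -0.004, 0.156]
ft_force: [0.2, -0.7, -3.6]
opening: 0.316
```

```bash
python3 - <<'E'
from h import *
c=env.read_camera('top');s=env.read_camera('side')
cv2.imwrite('pics/s6.png',cv2.resize(s['pixels'][20:200,190:430],(800,600),interpolation=cv2.INTER_CUBIC))
st()
plan([([467,252,275],DOWN,20)])
for t in('branched_post','jig','cheek_left','cheek_right','tray'):print(t,env.boxes_of(t,s))
E
```

```text
8.05 [ 499.8 -266.5  279.6] [ 3.14e+00 -3.00e-03  1.55e-01] [ 0.1 -0.3 -4.4] 0.313 [-0.61  0.35  1.62  0.    1.17  0.81]
[[0.08, -0.862, 0.006], [0.001, -0.002, 0.0]]
[[0.08, -0.862, 0.006], [0.001, -0.002, 0.0]]
[[0.08, -0.862, 0.006], [0.001, -0.002, 0.0]]
[[0.08, -0.862, 0.006], [0.001, -0.002, 0.0]]
[[0.08, -0.862, 0.007], [0.001, -0.002, 0.0]]
[[0.08, -0.862, 0.007], [0.001, -0.002, 0.0]]
[[0.08, -0.862, 0.007], [0.001, -0.002, 0.0]]
[[0.08, -0.862, 0.007], [0.001, -0.002, 0.0]]
[[0.08, -0.862, 0.007], [0.001, -0.002, 0.0]]
[[0.08, -0.862, 0.007], [0.001, -0.002, 0.0]]
[[0.08, -0.862, 0.007], [0.001, -0.002, 0.0]]
[[0.08, -0.862, 0.007], [0.001, -0.002, 0.0]]
[[0.08, -0.862, 0.007], [0.001, -0.002, 0.0]]
[[0.08, -0.862, 0.007], [0.001, -0.002, 0.0]]
[[0.08, -0.862, 0.007], [0.001, -0.002, 0.0]]
[[0.08, -0.862, 0.007], [0.001, -0.002, 0.0]]
[[0.08, -0.862, 0.007], [0.001, -0.002, 0.0]]
[[0.08, -0.862, 0.007], [0.001, -0.002, 0.0]]
[[0.08, -0.862, 0.007], [0.001, -0.002, 0.0]]
[[0.079, -0.862, 0.008], [0.001, -0.002, 0.0]]
branched_post [{'point': [354.2, -313.1, 75.0], 'score': 0.91}, {'point': [503.3, -253.2, 250.7], 'score': 0.7}, {'point': [496.9, -238.5, 16.3], 'score': 0.58}]
jig [{'point': [497.1, -241.2, 18.0], 'score': 0.73}]
cheek_left [{'point': [491.1, -219.7, 69.5], 'score': 0.57}]
cheek_right [{'point': [499.2, -291.9, 60.5], 'score': 0.52}]
tray [{'point': [467.1, 256.6, 3.2], 'score': 0.97}]
```

View pics/s6.png

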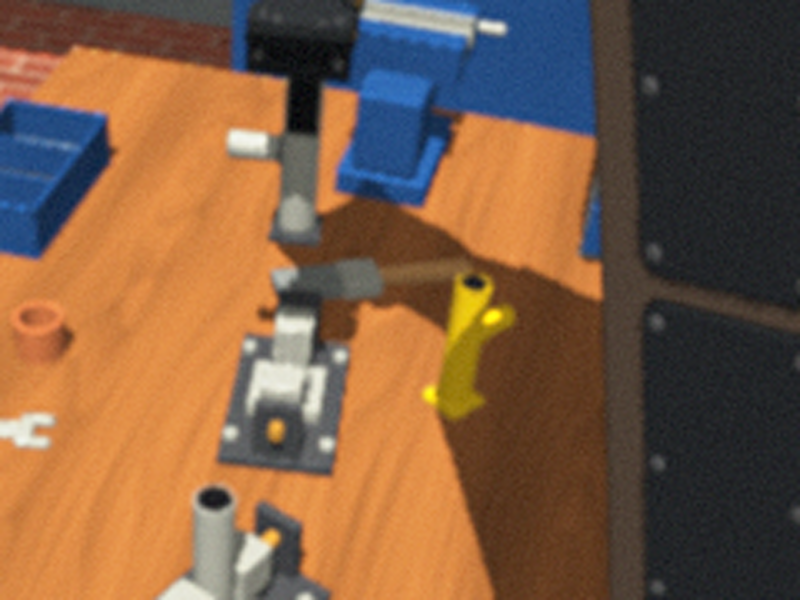

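The post hangs upright at about (298,190), free of the jig, with both cheeks apart below it. Its foot is about 183 mm up, so it clears the plain post (146 mm). Carrying it to the tray.

>>> drive_tool(
  increments=[
    [[0.04,-0.4,0],[0,0,0]],
    [[0.08,-0.8,0],[0,0,0]],
    [[0.08,-0.86,0],[0,0,0]],
    [[0.08,-0.86,0],[0,0,0]],
    [[0.08,-0.86,0],[0,0,0]],
  ],
)

```text
t: 8.72
eef_pos: [491.9, -151.0, 277.0]
tcp_rot: [-3.14, 0.001, 0.155]
ft_force: [0.7, 0.0, -3.8]
opening: 0.311
```

>>> drive_tool(
  increments=[
    [[0.08,-0.86,0],[0,0,0]],
    [[0.08,-0.86,0],[0,0,0]],
    [[0.08,-0.86,0],[0,0,0]],
    [[0.08,-0.86,0],[0,0,0]],
    [[0.08,-0.86,0],[0,0,0]],
  ],
)

```text
t: 9.13
eef_pos: [483.7, -21.5, 277.3]
tcp_rot: [-3.14, 0.001, 0.155]
ft_force: [0.1, -0.6, -3.4]
opening: 0.313
```

>>> drive_tool(
  increments=[
    [[0.08,-0.86,0],[0,0,0]],
    [[0.08,-0.86,0],[0,0,0]],
    [[0.08,-0.86,0],[0,0,0]],
    [[0.08,-0.86,0],[0,0,0]],
    [[0.08,-0.86,0],[0,0,0]],
  ],
)

```text
t: 9.55
eef_pos: [475.4, 107.7, 277.4]
tcp_rot: [-3.141, 0.001, 0.156]
ft_force: [0.8, -0.2, -3.9]
opening: 0.311
```

>>> drive_tool(
  increments=[
    [[0.08,-0.86,0],[0,0,0]],
    [[0.08,-0.86,0],[0,0,0]],
    [[0.08,-0.86,0],[0,0,0]],
    [[0.08,-0.8,0],[0,0,0]],
    [[0,0,0],[0,0,0]],
  ],
)

```text
t: 9.97
eef_pos: [469.0, 211.1, 277.3]
tcp_rot: [-3.14, 0.001, 0.158]
ft_force: [-0.6, 0.2, -3.8]
opening: 0.314
```

```bash
python3 - <<'E'
from h import *
c=env.read_camera('top');s=env.read_camera('side')
cv2.imwrite('pics/s7.png',cv2.resize(s['pixels'],(800,600),interpolation=cv2.INTER_CUBIC))
st()
plan([([467,252,275],DOWN,2),([467,252,110],DOWN,8)])
for t in('branched_post','tray'):print(t,env.tip_of(t,s))
E
```

```text
10.07 [469.3 208.5 277.3] [-3.141e+00  1.000e-03  1.570e-01] [-0.2 -0.9 -4.7] 0.309 [0.29 0.27 1.74 0.   1.13 1.7 ]
[[0.076, -0.722, 0.039], [-0.003, 0.008, 0.016]]
[[0.075, -0.722, 0.039], [-0.003, 0.008, 0.016]]
[[-0.0, -0.0, 0.688], [0.0, -0.0, -0.0]]
[[-0.0, -0.0, 0.688], [0.0, -0.0, -0.0]]
[[-0.0, -0.0, 0.688], [0.0, -0.0, -0.0]]
[[-0.0, -0.0, 0.688], [0.0, -0.0, -0.0]]
[[-0.0, -0.0, 0.688], [0.0, -0.0, -0.0]]
[[-0.0, -0.0, 0.688], [0.0, -0.0, -0.0]]
[[-0.0, -0.0, 0.688], [0.0, -0.0, -0.0]]
[[-0.0, -0.0, 0.688], [0.0, -0.0, -0.0]]
branched_post [{'point': [469.9, 208.1, 183.0], 'score': 0.87}, {'point': [363.1, -326.6, 3.8], 'score': 0.73}]
tray [{'point': [468.5, 253.3, 3.7], 'score': 0.84}]
```

View pics/s7.png

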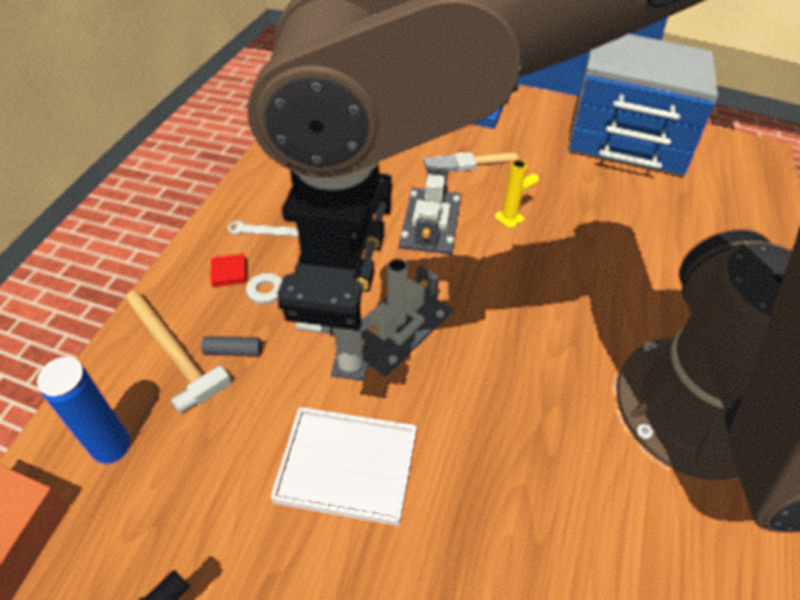

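The side view shows the post held upright at about (347,355), past the plain post and short of the tray at (345,465). Next I'll go over the tray centre and down.

>>> drive_tool(
  increments=[
    [[0.07,-0.7,0.04],[0,0,0]],
    [[0.07,-0.7,0.04],[0,0,0]],
    [[0,0,0.5],[0,0,0]],
    [[0,0,0.7],[0,0,0]],
    [[0,0,0.7],[0,0,0]],
  ],
)

```text
t: 10.58
eef_pos: [467.9, 249.3, 218.2]
tcp_rot: [-3.141, -0.001, 0.155]
ft_force: [1.0, 0.0, -4.2]
opening: 0.311
```

>>> drive_tool(
  increments=[
    [[0,0,0.7],[0,0,0]],
    [[0,0,0.7],[0,0,0]],
    [[0,0,0.6],[0,0,0]],
    [[0,0,0.4],[0,0,0]],
    [[0,0,0],[0,0,0]],
  ],
)

```text
t: 11.0
eef_pos: [466.9, 248.6, 144.4]
tcp_rot: [3.141, 0.004, 0.154]
ft_force: [-0.4, 0.5, -4.6]
opening: 0.309
```

```bash
python3 - <<'E'
from h import *
c=env.read_camera('top');s=env.read_camera('side')
cv2.imwrite('pics/s8.png',cv2.resize(s['pixels'][180:360,120:360],(800,600),interpolation=cv2.INTER_CUBIC))
st()
plan([([467,252,120],DOWN,2)])
for t in('branched_post','tray'):print(t,env.tip_of(t,s))
E
```

```text
11.1 [468.  249.3 146.8] [-3.141  0.     0.154] [-0.2 -0.  -2.7] 0.314 [0.36 0.44 1.87 0.   0.83 1.78]
[[-0.009, -0.047, 0.447], [-0.004, 0.002, -0.004]]
[[-0.009, -0.047, 0.447], [-0.004, 0.002, -0.004]]
branched_post [{'point': [469.5, 252.5, 51.3], 'score': 0.8}, {'point': [362.1, -325.1, 0.6], 'score': 0.62}]
tray [{'point': [466.0, 254.9, 0.0], 'score': 0.56}]
```

View pics/s8.png

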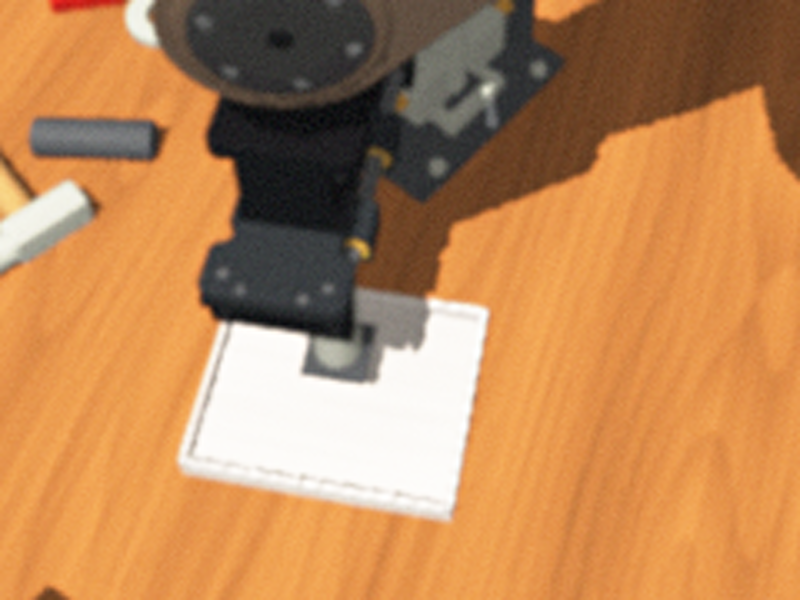

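The side view shows the foot at about (340,352), 50 mm above the tray floor, with its projection lying over the tray middle. Next I'll descend until it touches, at TCP z around 99.5.

>>> drive_tool(
  increments=[
    [[0,-0.05,0.5],[0,0,0]],
    [[0,0,0.5],[0,0,0]],
    [[0,0,0.3],[0,0,0]],
    [[0,0,0],[0,0,0]],
    [[0,0,0],[0,0,0]],
  ],
)

```text
t: 11.62
eef_pos: [467.7, 251.4, 108.0]
tcp_rot: [-3.141, -0.0, 0.155]
ft_force: [0.9, 0.0, -2.9]
opening: 0.315
```

>>> drive_tool(
  increments=[
    [[0,0,0.07],[0,0,0]],
    [[0,0,0.06],[0,0,0]],
    [[0,0,0],[0,0,0]],
    [[0,0,0],[0,0,0]],
  ],
)

```text
t: 11.95
eef_pos: [467.6, 251.4, 104.0]
tcp_rot: [-3.141, -0.0, 0.155]
ft_force: [-0.0, -0.4, -4.8]
opening: 0.311
```

>>> drive_tool(
  increments=[
    [[0,0,0.05],[0,0,0]],
    [[0,0,0.05],[0,0,0]],
    [[0,0,0],[0,0,0]],
    [[0,0,0],[0,0,0]],
  ],
)

```text
t: 12.28
eef_pos: [467.4, 251.4, 100.6]
tcp_rot: [-3.141, 0.0, 0.155]
ft_force: [-0.1, -0.6, -3.6]
opening: 0.316
```

>>> drive_tool(
  increments=[
    [[0,0,0.03],[0,0,0]],
    [[0,0,0.03],[0,0,0]],
    [[0,0,0],[0,0,0]],
    [[0,0,0],[0,0,0]],
  ],
)

```text
t: 12.62
eef_pos: [467.8, 251.6, 100.1]
tcp_rot: [-3.141, -0.002, 0.156]
ft_force: [-2.9, -0.5, 11.2]
opening: 0.311
```

The foot is on the floor: wrist force changed from -4 N to +11 N. Releasing.

>>> drive_tool(
  increments=[
    [[0,0,-0.02],[0,0,0]],
    [[0,0,0],[0,0,0]],
  ],
)

```text
t: 12.78
eef_pos: [467.7, 251.5, 100.1]
tcp_rot: [-3.141, -0.001, 0.155]
ft_force: [-1.9, 0.3, 6.7]
opening: 0.313
```

>>> drive_tool(
  increments=[
    [[0,0,0],[0,0,0]],
    [[0,0,0],[0,0,0]],
    [[0,0,0],[0,0,0]],
    [[0,0,0],[0,0,0]],
    [[0,0,0],[0,0,0]],
  ],
  jaw=0.3,
)

```text
t: 13.2
eef_pos: [467.5, 251.4, 99.4]
tcp_rot: [-3.141, 0.0, 0.155]
ft_force: [-0.4, -0.0, 0.4]
opening: 0.607
```

>>> drive_tool(
  increments=[
    [[0,0,-0.2],[0,0,0]],
    [[0,0,-0.5],[0,0,0]],
    [[0,0,-0.7],[0,0,0]],
    [[0,0,-0.8],[0,0,0]],
    [[0,0,-0.8],[0,0,0]],
  ],
)

```text
t: 13.62
eef_pos: [467.3, 251.2, 190.8]
tcp_rot: [-3.141, 0.001, 0.155]
ft_force: [0.3, -0.1, -1.1]
opening: 0.65
```

>>> drive_tool(
  increments=[
    [[0,0,-0.8],[0,0,0]],
    [[0,0,-0.8],[0,0,0]],
    [[0,0,-0.5],[0,0,0]],
    [[0,0,0],[0,0,0]],
    [[0,0,0],[0,0,0]],
  ],
)

```text
t: 14.03
eef_pos: [467.5, 251.3, 253.1]
tcp_rot: [-3.141, -0.001, 0.155]
ft_force: [0.4, -0.6, -0.2]
opening: 0.65
```

>>> drive_tool(
  increments=[
    [[-0.7,0.7,0],[0,0,0]],
    [[-0.7,0.7,0],[0,0,0]],
    [[0,0.7,0],[0,0,0]],
    [[0,0.5,0],[0,0,0]],
    [[0,0,0],[0,0,0]],
  ],
)

```text
t: 14.45
eef_pos: [437.7, 165.8, 251.6]
tcp_rot: [-3.141, 0.002, 0.154]
ft_force: [-0.5, -0.1, 0.2]
opening: 0.653
```

```bash
python3 - <<'E'
from h import *
c=env.read_camera('top');s=env.read_camera('side')
cv2.imwrite('pics/s9.png',cv2.resize(s['pixels'],(800,600),interpolation=cv2.INTER_CUBIC))
cv2.imwrite('pics/t9.png',cv2.resize(c['pixels'],(800,600),interpolation=cv2.INTER_CUBIC))
st()
for n,q in(('top',c),('side',s)):
  for t in('branched_post','tray','plain_post','jig'):print(n,t,[(np.round(r['point'],0).tolist(),round(r['score'],2)) for r in env.tip_of(t,q)])
  for t in('cheek_left','cheek_right'):print(n,t,[(np.round(r['point'],0).tolist(),round(r['score'],2)) for r in env.boxes_of(t,q)])
E
```

```text
14.55 [437.9 167.5 251.7] [-3.141e+00  1.000e-03  1.540e-01] [-0.1  0.4 -0.2] 0.649 [0.22 0.23 1.87 0.   1.04 1.64]
top branched_post [([357.0, -326.0, 1.0], 0.63)]
top tray [([467.0, 258.0, 0.0], 0.75)]
top plain_post [([481.0, 4.0, 17.0], 0.86)]
top jig [([499.0, -269.0, -1.0], 0.7)]
top cheek_left [([492.0, -218.0, 69.0], 0.61)]
top cheek_right [([506.0, -303.0, 68.0], 0.71)]
side branched_post [([362.0, -324.0, -1.0], 0.76), ([466.0, 250.0, 3.0], 0.55)]
side tray [([467.0, 254.0, 2.0], 0.8), ([469.0, 253.0, 7.0], 0.28)]
side plain_post [([476.0, 0.0, 22.0], 0.52)]
side jig [([503.0, -267.0, -1.0], 0.72)]
side cheek_left []
side cheek_right []
```

View pics/s9.png

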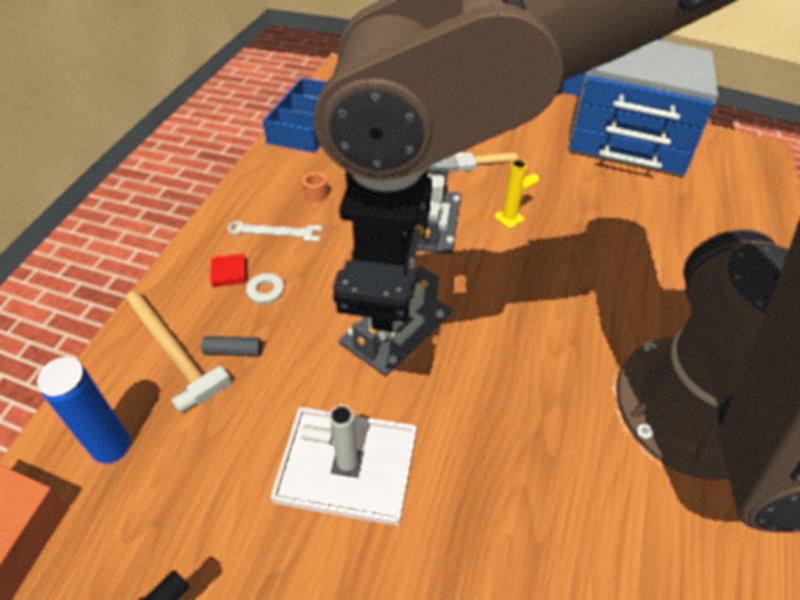

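View pics/t9.png

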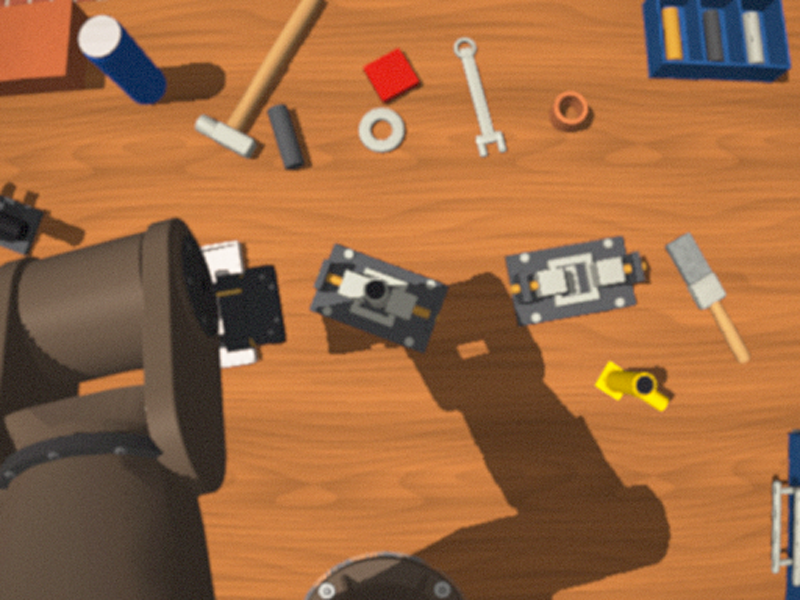

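The side view shows the post standing upright in the tray middle, foot at (347,465) and top at (342,413). The top view shows the plain post undisturbed in its jig. Next I'll measure the cheek gap.

```bash
python3 - <<'E'
from h import *
c=env.read_camera('top')
im=c['pixels'][145:215,315:421].copy()
cv2.imwrite('pics/t10.png',cv2.resize(im,None,fx=7.5,fy=7.5,interpolation=cv2.INTER_CUBIC))
J=np.array([499,-267,68.])
for n,sg in(('L',1),('R',-1)):
  for v in(0,5,8.5):
    print(n,v,((proj(c,[J+JY*sg*(15.5+v)])[0]-[315,145])*7.5).round(0))
E
```

```text
L 0 [375. 247.]
L 5 [358. 250.]
L 8.5 [345. 252.]
R 0 [485. 228.]
R 5 [502. 225.]
R 8.5 [515. 223.]
```

View pics/t10.png

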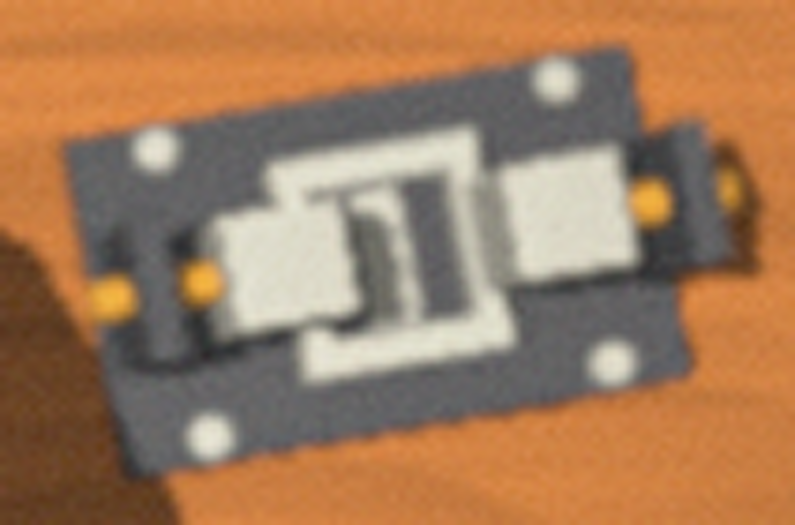

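```bash
python3 - <<'E'
from h import *
c=env.read_camera('top')
def prof(img,yaw):
    X,Y=np.meshgrid(np.arange(-10,10.1,.5),np.arange(-65,65,.25))
    jx=np.array([np.cos(yaw),np.sin(yaw),0]);jy=np.array([-np.sin(yaw),np.cos(yaw),0])
    P=np.array([499,-267,68.])+X[...,None]*jx+Y[...,None]*jy
    uv=proj(c,P.reshape(-1,3)).reshape(X.shape+(2,)).astype(np.float32)
    g=cv2.remap(cv2.cvtColor(img,cv2.COLOR_BGR2GRAY).astype(np.float32),uv[...,0],uv[...,1],cv2.INTER_CUBIC)
    return Y[:,0],g.mean(1)
for nm,img in(('before',cv2.imread('pics/top0.png')),('now',c['pixels'])):
    y,p=prof(img,.155); d=cv2.GaussianBlur(np.gradient(p).reshape(-1,1),(1,9),0).ravel()
    pk=[(y[i],round(d[i],1)) for i in range(2,len(d)-2) if abs(d[i])>4 and abs(d[i])==max(abs(d[max(0,i-6):i+7]))]
    print(nm,pk)
E
```

```text
before [(np.float64(16.5), np.float32(4.1)), (np.float64(50.0), np.float32(-4.1))]
now [(np.float64(-55.5), np.float32(5.1)), (np.float64(-22.0), np.float32(-4.4)), (np.float64(-6.5), np.float32(-4.7)), (np.float64(6.25), np.float32(5.5)), (np.float64(12.0), np.float32(-4.4)), (np.float64(23.5), np.float32(7.3)), (np.float64(57.25), np.float32(-4.3))]
```

```bash
python3 -c "
from cell import env
print(env.job_done())"
```

```text
the job is handed in; nothing more can be done
None
```

The branched post now stands upright in the middle of the tray, and I have handed the job in at about 15 s.

I gripped it near the top and rocked it about 11° towards the left cheek, then about 11° towards the right. I brought it back upright, lifted it straight out, and carried it over the plain post to the tray.

**Last checks:**
- **Post:** the side camera shows it upright, with its base at about (466, 250, 3) against a tray centre of about (467, 254). The gripper was open, clear of it and reading no force.
- **Cheeks:** the left cheek had moved about 7 mm and the right about 5.5 to 7.5 mm, both past the 5 mm needed. During the lift, the wrist felt only the post's weight as the foot passed them.
- **Bystanders:** the plain post and the yellow look-alike looked undisturbed in the last pictures.
- **Forces:** the highest reading I saw was about 13 N, while rocking.

**Less certain:** the right cheek's travel is the weaker measurement, because the post and arm hid its starting position from the cameras. In the final top view the arm covered the post, so only the side camera confirms the placing. The networks found no cheeks in the final side view, so the cheek figures come from the top camera.

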